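# Tip the carton into the taped bay and square it to the fence

## Task

On the packing mat, push the tall carton near its top so that it topples over lengthwise into the taped bay and lies flat on its broad face, wholly within the bay. Then push the lying carton sideways until its long side is flush along the whole of it against the metal fence strip, still inside the bay, ready for labelling. Only push with the fingers, never pinch or lift it, and leave the short carton standing where it is and the jar and marker undisturbed.

Things in the scene. Friction and masses are not known exactly. Their poses are not given: they have to be found in the camera images.
- mat: dark rubber packing mat, 230 (x) x 460 (y) x 3 mm, lying fixed on the worktop. Origin: centre of its underside; z up, its x points away from the robot, its y (the long way) to the robot's left, turned by up to 0.22 rad.
- frame (a point): centre of the taped bay, on the mat's top (3 mm above the worktop), axes as the mat's. Bay: y -130 to +130, x -85 to +85 mm, flat. White tape 12 mm wide runs outside it along both ends and the near side (outer edges y +-142, x -97). On the far side stands the fixed aluminium fence: face at x = +85, 16 mm high, 14 mm thick, 284 mm long.
- tall_carton: rigid carton, 90 (its x) x 45 (y) x 150 mm (z), 0.15 to 0.31 kg, standing on its small end; origin: centre of its underside. Stands at the bay's left or right end across the end tape, a broad face to the bay's middle, that face's foot edge 18 to 40 mm inside the bay; its x along the mat's x within 0.12 rad. Pushed near the top towards the middle, it tips past balance at 17 degrees and falls over.
- tall_foot (a point): centre of the tall carton's underside (its small end).
- tall_centre (a point): centre of the tall carton; 75 mm above the mat standing, 22.5 mm lying. Sliding it, lying, over the mat takes 1 to 7 N.
- tall_fence_foot (a point): midpoint (of the 45 mm thickness) of the tall carton's foot edge on the side towards the fence: carton point (45, 0, 0) mm.
- tall_fence_top (a point): the same at its top end: carton point (45, 0, 150) mm. With the carton lying flush, this and tall_fence_foot are both at the fence's face.
- tall_near_foot (a point): foot edge on the side towards the robot: carton point (-45, 0, 0) mm.
- tall_near_top (a point): top edge on the side towards the robot: carton point (-45, 0, 150) mm.
- short_carton: a like carton but only 75 mm tall (90 x 45 x 75 mm, 0.18 kg), standing at the other end of the bay; stays where it is. Origin: centre of its underside.
- spice_jar: spice jar, 42 mm across, 96 mm tall, standing on the worktop just beyond the fence; stays. Origin: centre of its underside.
- marker: marker pen 17 x 135 x 16 mm lying on the worktop along the mat's near edge; stays. Origin: centre of its underside.
There are look-alikes about, which are no part of the job. Leave any blue or purple look-alike of the tall_carton alone.

How it is judged:
By the outcome, as a careful person would: the job done as asked, in the order asked, and still so for the second after the job is handed in, with the robot touching nothing.
It also fails if it takes over 56 s, if anything falls off the work surface, if the arm or the gripper's body presses on something with over 40 N, if the wrist force passes 120 N, or if a joint passes its speed limit or range.

## Robot

A 6-joint arm with a two-finger parallel gripper is mounted at the origin on a cart in front of the work surface, level with it; the furniture and walls round the work are solid. World frame = base frame: x ahead of the robot, y to its left, z up, the work surface at z = 0. Lengths are in m, angles in rad, forces in N, time in s.
With the tool pointing down it reaches from about 0.3 to 0.75 m from the base axis. Payload 8.5 kg.
Tool frame: the origin (TCP) lies on the centre line of the jaws, within the pads' length; the fingertips stand 22 mm ahead of it and the grasp point (between the pads) lies 3 mm ahead of it; z points along the fingers, y is the line along which they close (so a half turn about z gives the same grasp; the last joint's range is limited). The gripper opens to 88 mm and grips with 3 to 60 N. Pads are 18 mm wide; open, the fingers measure 123 mm over their backs; the gripper's body (75 mm by 187 mm) begins 45 mm behind the grasp point.
Start: joints at [1.129, 0.381, 1.297, -0, 1.464, -0.215], TCP at [0.124, 0.536, 0.261] pointing down, gripper open.
Joint ranges: [-3.11, 3.11], [-0.89, 2.33], [0.22, 2.48], [-1.42, 4.56], [0.17, 2.85], [-2.88, 2.88]. Speed limits (rad/s): [2.39, 2.39, 3.14, 3.14, 3.14, 3.14].

## Interface

Orientations are given as [roll, pitch, yaw] about the fixed x, y, z axes, in that order (R = Rz(yaw) Ry(pitch) Rx(roll)).
In Python, from workcell import * gives the robot as it stands.
- The arm moves only by the tool apply_moves, never from a script. Its argument "moves" is a list of rows, each a list of 4 numbers: the shift along the tool's x, y, z normalised to -1 to 1, where 1 is 50 mm, then the turn about the tool's z normalised to -1 to 1, where 1 is 5 degrees. In form: [[tx, ty, tz, turn], ...]. A call has 1 to 8 rows; each row shifts and turns the commanded pose from where the row before left it, along the tool's axes as they then stand; what a row does not reach is not made up. A row lasts 1/8 s, in which the tool goes at most 62.5 mm and 10.7 degrees, less where a joint would pass 70% of its speed; a pose out of reach is approached as far as the arm can. A call with a number of a shift or a turn outside -1 to 1 is refused whole. A call with a gripper value outside its range is refused whole. "grip" is the opening, from -1 (shut) to 1 (fully open), set as the call begins (left out, the last holds). The fingers move at their own pace and stop on an object; "grip_force" is the grip in N (left out, the last holds). Time passes only in rows, so rows that do not move let the fingers close. It gives the time, the measured TCP pose, the force, the opening and the grip force at its end, in the units of the state.
- sense(): the state, without advancing time (a new reading comes with each control period).
- grab_frame(name): name is "side" or "top"; returns (picture, depth): 384x512x3 uint8, red, green, blue; 384x512 float32, m along the optical axis (not along the pixel's ray), 0 where there is no reading.
- calibration(name): a dict with "K" (3x3 intrinsics, pixels), "R" (3x3) and "t" (3): a world point X has camera coordinates R X + t. Camera axes: x right, y down, z forward; pixel columns grow to the right and rows downward; lengths in m; the calibration is good to about 2 mm. A picture is of the moment at which its call begins. calibration takes no time and is no camera call.
- job_done(): hands the job in; it is judged then, once.
The state is a dict: "time": time; "qpos": joint angles; "joint_vel": joint speeds; "joint_torque": joint torques, N m; "tool_pos": TCP position; "tcp_rot": TCP orientation; "contact_force": force on the tool from outside, world axes, zero at the start; "wrist_torque": the same for the moment, N m; "gripper_width": opening from 0.0 (shut) to 1.0 (fully open); "grip_force": force on a finger pad.
Only numpy, scipy, OpenCV 4.12 (cv2) and the standard library are available. Lean on these libraries where they do the work, as an engineer would, in place of code of your own. Each camera call takes 0.05 s, during which the arm holds its last target. There are 200 camera calls.

## Working session

There is one attempt and no reset: what is moved stays moved. The work goes in short steps, Python scripts to look and compute and a tool call to move; the robot and the scene stay as the last step left them, time stands still between calls to the robot, and variables do not carry over. Pictures are saved under pics/ and viewed, at most 10 in all, crops included, and the job is handed in when it is done.

Besides the shell and the picture viewer there is one more tool, called after "Emit:" in YAML: its name, and indented under it one key for each argument. apply_moves: Moves the arm, as the interface text tells. Its arguments: {"type":"object","properties":{"moves":{"type":"array"},"grip":{"type":"number"},"grip_force":{"type":"number"}},"required":["moves"]}

```bash
ls; mkdir -p pics; python3 - <<'E'
from workcell import *
import cv2,numpy as np
for n in("top","side"):
    p,d=grab_frame(n); np.savez(f"pics/{n}0.npz",p=p,d=d); cv2.imwrite(f"pics/{n}0.png",p[:,:,::-1])
    c=calibration(n); print(n,c["K"].tolist(),(-c["R"].T@c["t"]).round(3),c["R"].round(3).tolist())
s=sense();print(s)
E
```

```text
pics
top [[439.21389693618414, 0.0, 261.83070337720153], [0.0, 439.21389693618414, 193.52908172737438], [0.0, 0.0, 1.0]] [-0.113  0.369  1.715] [[-0.193, -0.981, 0.01], [-0.9, 0.173, -0.4], [0.391, -0.086, -0.916]]
side [[499.3941134418435, 0.0, 250.99985412392985], [0.0, 499.3941134418435, 186.24411007018847], [0.0, 0.0, 1.0]] [-0.026 -0.93   1.051] [[0.884, -0.467, -0.012], [-0.28, -0.51, -0.814], [0.374, 0.723, -0.581]]
{'time': 0.1, 'qpos': array([ 1.12871447e+00,  3.81140912e-01,  1.29814025e+00, -4.58412714e-05,
        1.46358603e+00, -2.15286542e-01]), 'joint_vel': array([ 0.00045907, -0.00254056, -0.0016    ,  0.00045827,  0.00024509,
        0.00128609]), 'joint_torque': array([ 4.33237263e-03, -4.38658690e+01, -2.24908179e+01,  7.14679132e-02,
        3.42560280e-02, -4.93482332e-05]), 'tool_pos': array([0.12358248, 0.5357162 , 0.26020797]), 'tcp_rot': array([-3.14033779e+00, -2.27758209e-04,  2.91480213e+00]), 'contact_force': array([ 0.24150512, -0.56709979,  0.66267722]), 'wrist_torque': array([ 0.01511516, -0.03550054, -0.0226474 ]), 'grip_force': 0.0, 'gripper_width': 0.9996193474640894}
```

View pics/top0.png

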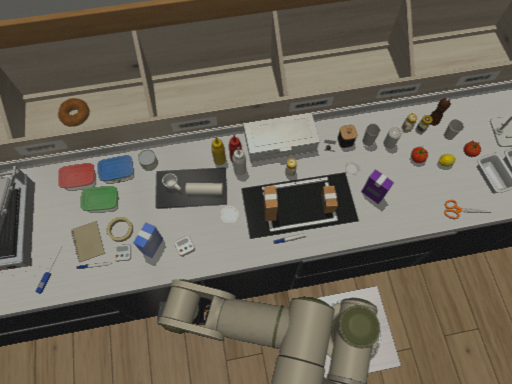

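View pics/side0.png

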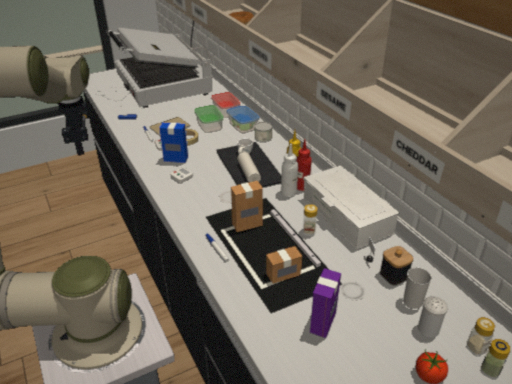

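The top view shows the mat near (300,205), with the tall carton at its left end (270,203) and the short one at its right end (330,200). The jar is at (291,166) beyond the fence and the marker at (290,239). Now I'll measure them.

```bash
cat > h.py <<'E'
from workcell import *
import cv2,numpy as np
def load(n,k): f=np.load(f"pics/{n}{k}.npz"); return f["p"],f["d"]
def snap(n,k):
    p,d=grab_frame(n); np.savez(f"pics/{n}{k}.npz",p=p,d=d); return p,d
def ray(n,uv,z):
    c=calibration(n);uv=np.atleast_2d(uv).astype(float)
    r=np.c_[uv,np.ones(len(uv))]@np.linalg.inv(c["K"]).T@c["R"]; o=-c["R"].T@c["t"]
    return o+r*((z-o[2])/r[:,2])[:,None]
def pts(n,d):
    c=calibration(n);v,u=np.indices(d.shape)
    P=np.stack([u,v,np.ones_like(u)],-1)@np.linalg.inv(c["K"]).T*d[...,None]
    return (P-c["t"])@c["R"]
def proj(n,X):
    c=calibration(n);q=(np.atleast_2d(X)@c["R"].T+c["t"])@c["K"].T
    return q[:,:2]/q[:,2:]
def crop(p,x,y,w,h,f,name): cv2.imwrite(name,cv2.resize(p[y:y+h,x:x+w,::-1],None,fx=f,fy=f,interpolation=cv2.INTER_CUBIC))
E
python3 - <<'E'
from h import *
for n,(x,y,w,h) in {"top":(235,145,130,110),"side":(190,160,170,160)}.items():
    p,d=load(n,0); P=pts(n,d)
    crop(p,x,y,w,h,5 if n=="top" else 3.7,f"pics/{n}0c.png")
    hsv=cv2.cvtColor(p,cv2.COLOR_RGB2HSV); m=np.zeros(d.shape,bool);m[y:y+h,x:x+w]=1
    mat=(m&(hsv[...,2]<45)&(abs(P[...,2])<.012)).astype(np.uint8)
    mat=cv2.morphologyEx(mat,cv2.MORPH_CLOSE,np.ones((9,9)))
    c=max(cv2.findContours(mat,0,cv2.CHAIN_APPROX_NONE)[0],key=cv2.contourArea)[:,0]
    g=ray(n,c,.003)[:,:2]; print(n,"mat",cv2.minAreaRect((g*1000).astype(np.float32)))
    br=(m&(hsv[...,0]>5)&(hsv[...,0]<20)&(hsv[...,1]>90)&(hsv[...,2]>70)).astype(np.uint8)
    k,L,S,C=cv2.connectedComponentsWithStats(br)
    for i in range(1,k):
        if S[i,4]<80: continue
        q=P[L==i]; zt=np.percentile(q[:,2],97); 
        b=S[i]; box=np.zeros_like(m); box[b[1]-6:b[1]+b[3]+6,b[0]-6:b[0]+b[2]+6]=1
        H=.153 if zt>.11 else .078
        t=box&(abs(P[...,2]-H)<.008)
        g=P[t]
        cc=np.argwhere(t)[:,::-1]; 
        print(n,i,S[i],"zt",zt.round(3),t.sum(),"top rect",cv2.minAreaRect((ray(n,cc,H)[:,:2]*1000).astype(np.float32)),g.mean(0).round(4))
E
```

```text
top mat ((541.71435546875, 63.38710021972656), (449.666748046875, 225.67312622070312), 88.77029418945312)
top 1 [323 185  13   9  87] zt 0.086 149 top rect ((538.4102172851562, -55.571807861328125), (47.33530807495117, 57.924617767333984), 79.15142822265625) [ 0.5375 -0.0556  0.0778]
top 2 [264 186  13   8  89] zt 0.162 152 top rect ((551.9525756835938, 189.98353576660156), (46.3509635925293, 55.18807601928711), 79.15145111083984) [0.5513 0.1905 0.1523]
top 3 [265 199  13  22 225] zt 0.158 169 top rect ((518.9234008789062, 196.3173065185547), (46.35343551635742, 62.67105484008789), 79.14025115966797) [0.5203 0.1946 0.1523]
top 4 [325 198  13  10 101] zt 0.084 164 top rect ((508.8039245605469, -52.399322509765625), (45.993309020996094, 66.99750518798828), 83.81753540039062) [ 0.5102 -0.0525  0.0777]
side mat ((540.7535400390625, 60.91059875488281), (450.9205627441406, 222.96812438964844), 88.80255126953125)
side 6 [ 231  181   32   51 1125] zt 0.154 304 top rect ((531.9243774414062, 184.51303100585938), (57.073360443115234, 92.10757446289062), 84.92716979980469) [0.5323 0.1873 0.1514]
side 15 [266 246  36  37 718] zt 0.08 413 top rect ((521.50927734375, -60.7030029296875), (53.620540618896484, 91.57706451416016), 85.81238555908203) [ 0.5217 -0.0592  0.0764]
```

View pics/top0c.png

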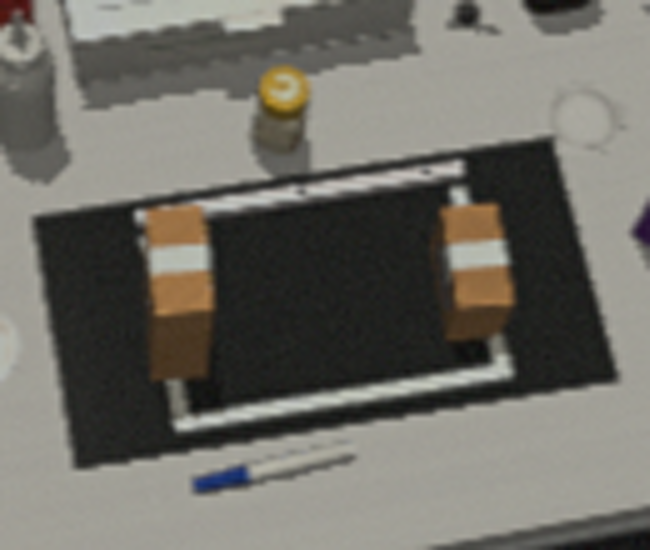

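View pics/side0c.png

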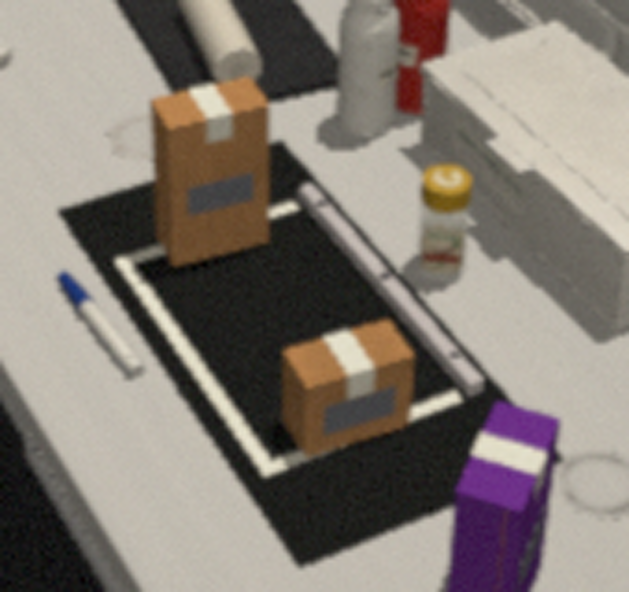

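The crops show the tall carton at the bay's +y end and the short one at the -y end, with the near tape's outer corners at zoomed (175,432) and (512,377). I'll turn the visible corners into positions.

```bash
python3 - <<'E'
from h import *
def T(l,z): return (ray("top",np.array(l)/5+[235,145],z)[:,:2]*1000).round(0).tolist()
def S(l,z): return (ray("side",np.array(l)/3.7+[190,160],z)[:,:2]*1000).round(0).tolist()
print("mat T",T([(37,217),(553,138),(617,380),(77,467)],.003))
print("mat S",S([(60,212),(285,143),(302,566)],.003))
print("tape near outer T",T([(176,432),(512,377)],.003),"S",S([(116,260),(266,475)],.003))
print("fence top far/near T",T([(136,212),(463,162),(463,176)],.019),"S",S([(300,190),(312,184),(482,383),(470,390)],.019))
print("tall top T",T([(147,208),(205,206),(213,305),(150,312)],.153),"S",S([(153,104),(250,78),(268,97),(163,127)],.153))
print("tall foot S",S([(175,264),(269,243)],.003), "T", T([(151,377),(208,377)],.003))
print("short top T",T([(443,208),(500,205),(513,292),(455,305)],.078),"S",S([(283,350),(390,320),(413,355),(302,382)],.078), "foot S",S([(306,452),(411,423)],.003))
print("jar",T([(283,92)],.096),S([(447,178)],.096)); print("marker",T([(195,487),(355,450)],.008))
for n in("top","side"):
    p,d=load(n,0);P=pts(n,d);a=(abs(P[...,2]-.003)<.006)&(p.min(-1)>140)
E
```

```text
mat T [[657.0, 285.0], [646.0, -170.0], [420.0, -162.0], [431.0, 292.0]]
mat S [[434.0, 288.0], [661.0, 280.0], [425.0, -167.0]]
tape near outer T [[445.0, 207.0], [439.0, -77.0]] S [[450.0, 203.0], [444.0, -78.0]]
fence top far/near T [[638.0, 202.0], [632.0, -82.0], [619.0, -79.0]] S [[628.0, 194.0], [642.0, 197.0], [633.0, -87.0], [621.0, -89.0]]
tall top T [[581.0, 206.0], [574.0, 161.0], [491.0, 173.0], [494.0, 221.0]] S [[493.0, 207.0], [582.0, 201.0], [582.0, 170.0], [486.0, 174.0]]
tall foot S [[493.0, 174.0], [578.0, 160.0]] T [[496.0, 217.0], [487.0, 171.0]]
short top T [[568.0, -40.0], [562.0, -87.0], [485.0, -77.0], [483.0, -28.0]] S [[483.0, -33.0], [572.0, -44.0], [567.0, -85.0], [479.0, -70.0]] foot S [[482.0, -71.0], [570.0, -84.0]]
jar [[688.0, 69.0]] [[695.0, 66.0]]
marker [[394.0, 201.0], [400.0, 67.0]]
```

Mat and bay centre come out at about (0.540, 0.061), yaw about -0.022. The tall carton stands at about (0.536, 0.190), yaw about -0.13. I'll close the fingers and go in behind its outer face.

Emit:
apply_moves:
  moves:
    - [-0.79,-0.29,0,0]
    - [-0.79,-0.29,0,0]
    - [-0.79,-0.29,0,0]
    - [-0.79,-0.29,0,0]
    - [-0.79,-0.29,0,0]
    - [-0.79,-0.29,0,0]
    - [-0.79,-0.29,0,0]
    - [-0.79,-0.29,0,0]
  grip: -1

```text
time: 1.1
tool_pos: [0.4064, 0.3509, 0.2604]
tcp_rot: [-3.141, -0.001, 2.915]
contact_force: [-0.2, 0.9, 0.3]
gripper_width: 0.112
grip_force: 0.0
```

Emit:
apply_moves:
  moves:
    - [-0.79,-0.29,0,0]
    - [-0.79,-0.29,0,0]
    - [-0.79,-0.29,0,0]
    - [-0.79,-0.29,0,0]
    - [0,0,0,-0.55]
    - [0,0,0,-0.55]
    - [0,0,0,0]
    - [0,0,0,0]

```text
time: 2.1
tool_pos: [0.5463, 0.2598, 0.2606]
tcp_rot: [-3.141, -0.0, 3.01]
contact_force: [0.4, 0.1, -0.4]
gripper_width: 0.004
grip_force: 0.0
```

Emit:
apply_moves:
  moves:
    - [0,0,0.58,0]
    - [0,0,0.58,0]
    - [0,0,0.58,0]
    - [0,0,0.58,0]
    - [0,0,0,0]
    - [0,0,0,0]

```text
time: 2.85
tool_pos: [0.5469, 0.26, 0.146]
tcp_rot: [3.141, 0.002, 3.011]
contact_force: [-0.6, -0.4, 0.4]
gripper_width: 0.006
grip_force: 0.0
```

```bash
python3 - <<'E'
from h import *
p,d=snap("side",1); crop(p,190,100,170,160,3.7,"pics/side1c.png"); print(sense()["tool_pos"])
E
```

```text
[0.54696146 0.25998197 0.14621771]
```

View pics/side1c.png

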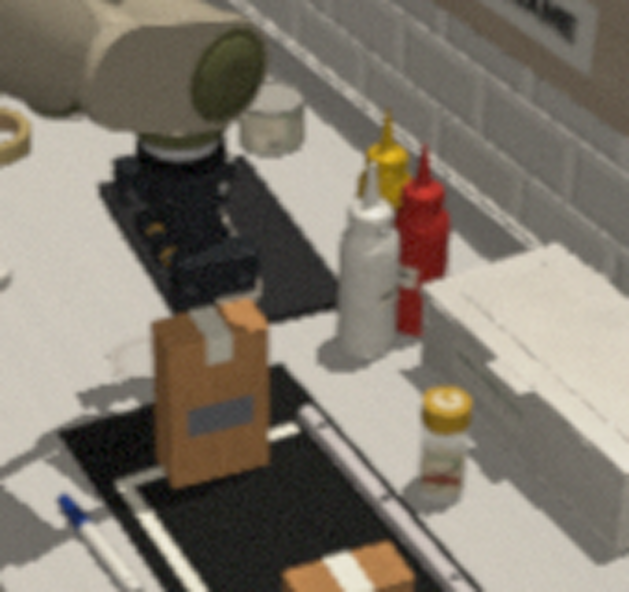

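The gripper sits behind the carton's top, zoomed (215,280), and isn't touching it. Start pushing along tool -y.

Emit:
apply_moves:
  moves:
    - [0,-0.2,0,0]
    - [0,-0.2,0,0]
    - [0,-0.2,0,0]
    - [0,-0.16,0,0]
    - [0,-0.12,0,0]
    - [0,-0.12,0,0]

```text
time: 3.65
tool_pos: [0.5399, 0.2099, 0.1448]
tcp_rot: [3.142, 0.0, 3.011]
contact_force: [0.1, -0.1, 0.7]
gripper_width: 0.005
grip_force: 0.1
```

```bash
cat >> h.py <<'E'
def box(n,k,win,zmin=.02):
    p,d=load(n,k);P=pts(n,d);hsv=cv2.cvtColor(p,cv2.COLOR_RGB2HSV);x,y,w,h=win
    m=np.zeros(d.shape,bool);m[y:y+h,x:x+w]=1
    m&=(hsv[...,0]>5)&(hsv[...,0]<20)&(hsv[...,1]>90)&(hsv[...,2]>60)&(P[...,1]>-.02)&(P[...,1]<.26)
    return P[m]
E
python3 - <<'E'
from h import *
snap("side",2)
for k in(1,2):
    q=box("side",k,(190,160,170,160))
    for lo,hi in((.02,.05),(.05,.08),(.08,.11),(.11,.14),(.14,.18)):
        s=q[(q[:,2]>lo)&(q[:,2]<hi)]; print(k,lo,len(s),s.mean(0).round(3),s.min(0).round(3))
E
```

```text
1 0.02 239 [0.541 0.162 0.035] [0.486 0.038 0.02 ]
1 0.05 113 [0.525 0.173 0.063] [0.486 0.045 0.05 ]
1 0.08 215 [0.529 0.171 0.096] [0.486 0.065 0.08 ]
1 0.11 207 [0.527 0.173 0.124] [0.487 0.16  0.11 ]
1 0.14 242 [0.531 0.185 0.15 ] [0.489 0.159 0.14 ]
2 0.02 219 [0.541 0.157 0.034] [0.486 0.042 0.02 ]
2 0.05 109 [0.521 0.166 0.064] [0.485 0.058 0.05 ]
2 0.08 182 [0.527 0.157 0.096] [0.486 0.062 0.08 ]
2 0.11 198 [0.523 0.155 0.124] [0.484 0.142 0.11 ]
2 0.14 201 [0.521 0.161 0.151] [0.483 0.142 0.14 ]
```

The carton is tilting with its foot holding. Keep going past balance, then hold.

Emit:
apply_moves:
  moves:
    - [0,-0.14,0,0]
    - [0,-0.14,0,0]
    - [0,-0.14,0,0]
    - [0,-0.14,0,0]
    - [0,0,0,0]
    - [0,0,0,0]
    - [0,0,0,0]
    - [0,0,0,0]

```text
time: 4.7
tool_pos: [0.5362, 0.1826, 0.1447]
tcp_rot: [3.142, -0.0, 3.011]
contact_force: [0.1, 0.6, -0.2]
gripper_width: 0.004
grip_force: 0.0
```

```bash
python3 - <<'E'
from h import *
p,d=snap("side",3); crop(p,190,160,170,160,3.7,"pics/side3c.png")
q=box("side",3,(190,160,170,160)); print(np.percentile(q,[2,50,98],axis=0).round(3))
E
```

```text
[[ 0.472  0.014 -0.   ]
 [ 0.514  0.073  0.045]
 [ 0.675  0.194  0.052]]
```

View pics/side3c.png

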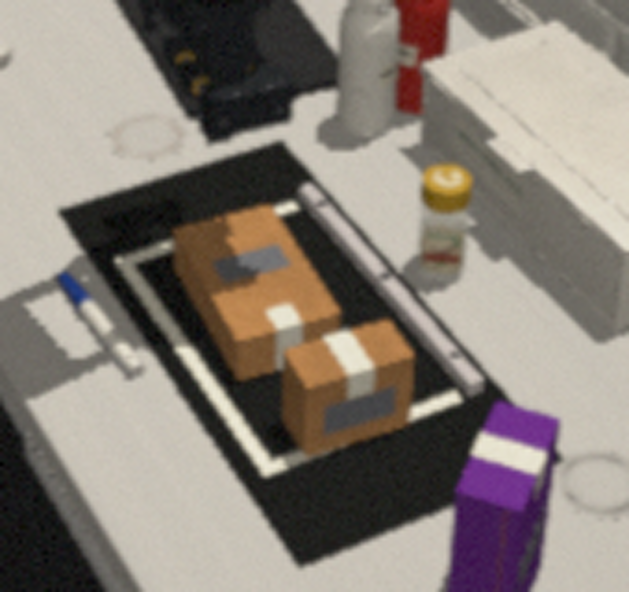

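The carton lies flat, with top corners at about zoomed (175,240), (268,206), (340,316) and (238,350). Short carton, jar and marker haven't moved. Next I'll get its pose.

```bash
python3 - <<'E'
from h import *
print((ray("side",np.array([(175,240),(268,206),(340,316),(238,350)])/3.7+[190,160],.048)[:,:2]*1000).round(0).tolist())
for n,w in (("side",(190,160,170,160)),("top",(235,145,130,110))):
    p,d=snap(n,4) if n=="top" else load(n,3); P=pts(n,d)
    x,y,ww,h=w; m=np.zeros(d.shape,bool);m[y:y+h,x:x+ww]=1
    m&=(abs(P[...,2]-.048)<.006)&(abs(P[...,1]-.09)<.1)&(abs(P[...,0]-.53)<.1)
    m=cv2.morphologyEx(m.astype(np.uint8),cv2.MORPH_OPEN,np.ones((5,5)))
    c=max(cv2.findContours(m,0,cv2.CHAIN_APPROX_NONE)[0],key=cv2.contourArea)[:,0]
    print(n,cv2.minAreaRect((ray(n,c,.048)[:,:2]*1000).astype(np.float32)))
print(sense()["contact_force"])
E
```

```text
[[484.0, 154.0], [575.0, 157.0], [558.0, 7.0], [468.0, 11.0]]
side ((521.365478515625, 88.72167205810547), (154.8070068359375, 92.12767028808594), 83.91030883789062)Traceback (most recent call last):
  File "<stdin>", line 8, in <module>
ValueError: max() iterable argument is empty
```

Emit:
apply_moves:
  moves:
    - [0,0,-0.77,0]
    - [0,0,-0.77,0]
    - [0,0,-0.77,0]
    - [0.49,-0.54,0,0]
    - [0.49,-0.54,0,0]
    - [0.49,-0.54,0,0]
    - [0.49,-0.54,0,0]
    - [0,0,0,0]

```text
time: 5.8
tool_pos: [0.4238, 0.0874, 0.2607]
tcp_rot: [-3.142, 0.0, 3.009]
contact_force: [0.5, -0.1, -0.2]
gripper_width: 0.009
grip_force: 0.0
```

Emit:
apply_moves:
  moves:
    - [0,0,0,-0.63]
    - [0,0,0,-0.63]
    - [0,0,0,0]
    - [0,0,0,0]
    - [0,0,0,0]
    - [0,0,0,0]
    - [0,0,0,0]
    - [0,0,0,0]
  grip: 1

```text
time: 6.8
tool_pos: [0.425, 0.0881, 0.2603]
tcp_rot: [3.142, 0.0, 3.121]
contact_force: [0.6, -0.4, 0.5]
gripper_width: 0.891
grip_force: 0.0
```

Emit:
apply_moves:
  moves:
    - [0,0,0.85,0]
    - [0,0,0.85,0]
    - [0,0,0.85,0]
    - [0,0,0.85,0]
    - [0,0,0.85,0]
    - [0,0,0,0]
    - [0,0,0,0]

```text
time: 7.68
tool_pos: [0.4257, 0.0881, 0.0489]
tcp_rot: [-3.142, 0.002, 3.121]
contact_force: [0.2, 0.8, -0.2]
gripper_width: 1.0
grip_force: 0.0
```

Emit:
apply_moves:
  moves:
    - [-0.2,0,0,0]
    - [-0.2,0,0,0]
    - [-0.2,0,0,0]
    - [-0.2,0,0,0]
    - [-0.2,0,0,0]
    - [-0.2,0,0,0]
    - [0,0,0,0]

```text
time: 8.55
tool_pos: [0.4858, 0.0869, 0.0477]
tcp_rot: [-3.142, 0.001, 3.121]
contact_force: [0.9, 0.1, -0.0]
gripper_width: 0.999
grip_force: 0.0
```

Emit:
apply_moves:
  moves:
    - [-0.14,0,0,0]
    - [-0.14,0,0,0]
    - [-0.14,0,0,0]
    - [-0.1,0,0,0]
    - [0,0,0,0]

```text
time: 9.18
tool_pos: [0.5115, 0.0863, 0.0478]
tcp_rot: [-3.142, 0.001, 3.121]
contact_force: [-0.1, -0.0, -0.1]
gripper_width: 1.002
grip_force: 0.0
```

```bash
python3 - <<'E'
from h import *
p,d=snap("side",5); crop(p,190,160,170,160,3.7,"pics/side5c.png")
E
```

```text
(no output)
```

View pics/side5c.png

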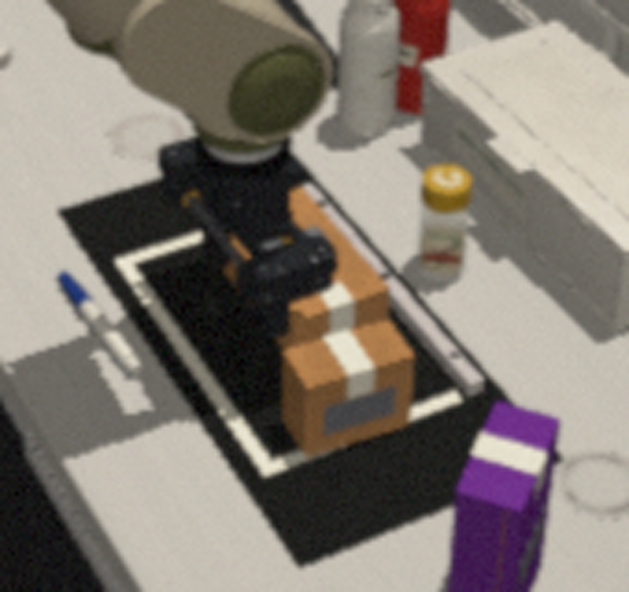

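The carton is parallel to the fence and nearly there, with far edge zoomed (295,190)–(388,285). Creep forward until the force rises.

Emit:
apply_moves:
  moves:
    - [-0.08,0,0,0]
    - [-0.08,0,0,0]
    - [-0.06,0,0,0]
    - [0,0,0,0]

```text
time: 9.72
tool_pos: [0.5224, 0.0861, 0.0478]
tcp_rot: [-3.142, 0.001, 3.121]
contact_force: [-0.0, 0.1, -0.2]
gripper_width: 1.0
grip_force: 0.0
```

Emit:
apply_moves:
  moves:
    - [-0.04,0,0,0]
    - [-0.04,0,0,0]
    - [0,0,0,0]

```text
time: 10.1
tool_pos: [0.5262, 0.086, 0.0478]
tcp_rot: [3.142, 0.001, 3.121]
contact_force: [-0.3, 0.0, 0.2]
gripper_width: 0.999
grip_force: 0.4
```

Emit:
apply_moves:
  moves:
    - [-0.03,0,0,0]
    - [-0.03,0,0,0]

```text
time: 10.35
tool_pos: [0.5265, 0.086, 0.0477]
tcp_rot: [-3.141, -0.006, 3.121]
contact_force: [-17.3, -1.9, 14.8]
gripper_width: 1.001
grip_force: 8.7
```

Emit:
apply_moves:
  moves:
    - [-0.03,0,0,0]
    - [-0.03,0,0,0]

```text
time: 10.6
tool_pos: [0.5266, 0.0861, 0.0477]
tcp_rot: [-3.141, -0.014, 3.121]
contact_force: [-29.8, -4.0, 25.5]
gripper_width: 0.999
grip_force: 15.3
```

Firm contact with the fence. Ease off, retreat and check.

Emit:
apply_moves:
  moves:
    - [0.06,0,0,0]
    - [0.06,0,0,0]
    - [0.2,0,0,0]
    - [0.4,0,0,0]
    - [0.6,0,0,0]
    - [0.6,0,0,0]
    - [0.6,0,0,0]

```text
time: 11.48
tool_pos: [0.405, 0.0886, 0.0478]
tcp_rot: [-3.142, 0.001, 3.121]
contact_force: [0.5, -0.6, 0.7]
gripper_width: 1.002
grip_force: 0.0
```

Emit:
apply_moves:
  moves:
    - [0,0,-0.85,0]
    - [0,0,-0.85,0]
    - [0,0,-0.85,0]
    - [0,0,-0.85,0]
    - [0,0.85,0,0]
    - [0,0.85,0,0]
    - [0,0.85,0,0]
    - [0,0.85,0,0]

```text
time: 12.48
tool_pos: [0.4093, 0.2599, 0.2177]
tcp_rot: [3.141, 0.001, 3.121]
contact_force: [0.0, -1.0, -0.1]
gripper_width: 1.004
grip_force: 0.0
```

```bash
python3 - <<'E'
from h import *
p,d=snap("side",6); crop(p,225,190,100,90,6.4,"pics/side6c.png")
P=pts("side",d); m=(abs(P[...,2]-.048)<.005)&(abs(P[...,1]-.09)<.1)&(abs(P[...,0]-.57)<.09)
m=cv2.morphologyEx(m.astype(np.uint8),cv2.MORPH_OPEN,np.ones((5,5)))
c=max(cv2.findContours(m,0,cv2.CHAIN_APPROX_NONE)[0],key=cv2.contourArea)[:,0]
print(cv2.minAreaRect((ray("side",c,.048)[:,:2]*1000).astype(np.float32)))
p,d=snap("top",6); crop(p,235,145,130,110,5,"pics/top6c.png"); print(sense()["tool_pos"],sense()["time"])
E
```

```text
((577.281005859375, 92.20877838134766), (89.97636413574219, 150.5359649658203), 0.6434240341186523)
[0.40910849 0.26123318 0.21753409] 12.575
```

View pics/side6c.png

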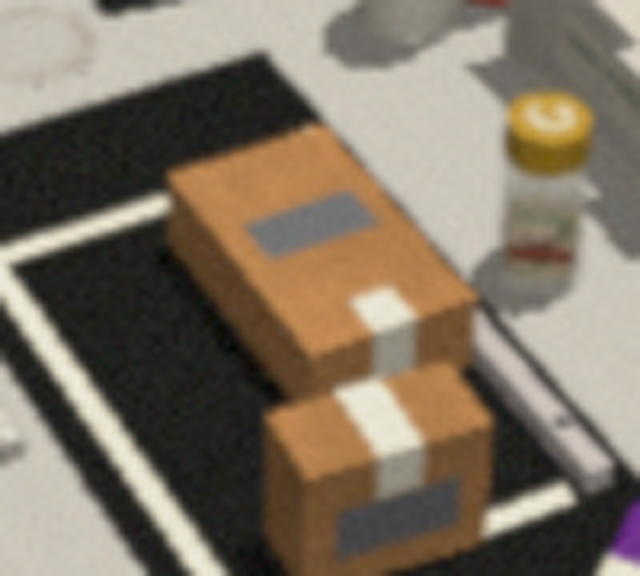

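View pics/top6c.png

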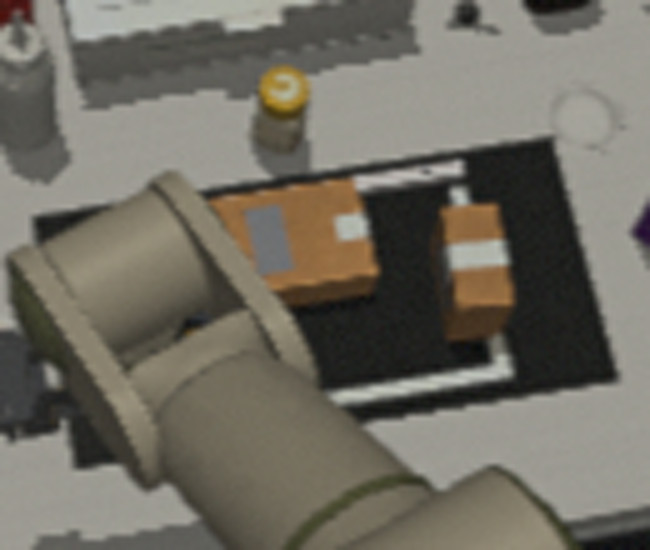

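The carton lies along the fence at the far side; the short carton, jar and marker look unmoved. The angle reading of 0.6° vs -1.2° is worth a sharper check, so I'll fit lines to the fence foot (first picture) and the carton's far edges.

```bash
python3 - <<'E'
from h import *
def edge(p,A,B,z,half=6,n=60,ch=None):
    # sample image profiles across the expected world line A-B, find steepest gradient, fit line in world
    g=cv2.GaussianBlur(p.astype(np.float32),(3,3),0); g=g.mean(-1) if ch is None else ch(g)
    a,b=proj("side",[[*A,z],[*B,z]]); t=(b-a)/np.linalg.norm(b-a); nn=np.array([-t[1],t[0]]); s=np.arange(-half,half+.01,.1)
    out=[]
    for f in np.linspace(.05,.95,n):
        q=(a+f*(b-a)+s[:,None]*nn).astype(np.float32)
        v=cv2.remap(g,q[None,:,0],q[None,:,1],cv2.INTER_LINEAR)[0]; k=np.argmax(abs(np.gradient(v)[5:-5]))+5
        out.append(q[k])
    w=ray("side",np.array(out),z)[:,:2]*1000
    for _ in range(5):
        c=np.polyfit(w[:,1],w[:,0],1); r=abs(np.polyval(c,w[:,1])-w[:,0]); w=w[r<max(1.5,2*np.median(r))]
    print("slope %.4f  x@y=12 %.1f x@y=90 %.1f x@162 %.1f n=%d rms %.2f"%(c[0],*np.polyval(c,[12,90,162]),len(w),r.std()))
p0,_=load("side",0); p6,_=load("side",6)
sat=lambda g: g[...,0]-g[...,2]
print("fence foot0"); edge(p0,(.625,-.04),(.628,.155),.003,4)
print("mat far edge0"); edge(p0,(.647,-.16),(.657,.28),.003,4)
print("near tape outer0"); edge(p0,(.443,-.07),(.449,.2),.003,4)
print("fence foot6, free part"); edge(p6,(.623,-.04),(.624,.005),.003,4)
print("carton far top"); edge(p6,(.623,.017),(.625,.162),.048,5,ch=sat)
print("carton near top/bottom"); edge(p6,(.532,.02),(.535,.162),.048,3); edge(p6,(.532,.03),(.535,.162),.003,5,ch=sat)
E
```

```text
fence foot0
slope 0.0079  x@y=12 634.6 x@y=90 635.2 x@162 635.8 n=47 rms 0.37
mat far edge0
slope 0.0247  x@y=12 652.9 x@y=90 654.8 x@162 656.6 n=54 rms 1.59
near tape outer0
slope 0.0223  x@y=12 443.0 x@y=90 444.8 x@162 446.4 n=48 rms 0.38
fence foot6, free part
slope 0.0491  x@y=12 635.0 x@y=90 638.9 x@162 642.4 n=48 rms 0.42
carton far top
slope 0.0180  x@y=12 624.9 x@y=90 626.3 x@162 627.6 n=49 rms 0.35
carton near top/bottom
slope 0.0156  x@y=12 535.4 x@y=90 536.6 x@162 537.8 n=41 rms 0.29
slope 0.0155  x@y=12 535.9 x@y=90 537.1 x@162 538.2 n=49 rms 0.13
```

The carton's far side is at x = 625–627.6 mm. The fence face, inferred from the near tape, is at 625–628.4 mm, so they agree within measurement error. The carton is flat and inside the bay, and the arm is clear.

```bash
python3 -c "
from workcell import *
print(job_done())"
```

```text
the job is handed in; nothing more can be done
None
```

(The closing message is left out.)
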